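# Sort mirror-image drawer runners into their trays

## Task

Three loose wooden drawer runners, left- and right-hand mirror images, lie on the dark puzzle board between two trays. Put each of the three into the empty near pocket of the tray whose screwed-down sample has the same hand, standing on its foot, flat on the tray floor. Set them down rather than dropping them, and leave the pencil, sanding block and tape measure where they are.

Things in the scene. Friction and masses are not known exactly. Their poses are not given: they have to be found in the camera images.
- runner_lh1: First LEFT-HAND runner: loose light-wood drawer runner, 50 g, standing on its foot. Upright web 90 (own x) x 12 (y) x 44 mm (z), origin under its middle on the underside; foot plate 6 mm thick along its whole length, on one side only; end stop: darker full-height cross plate at x = 33 to 45 mm over the foot, making an L from above. Foot and stop reach to +y (y = 6 to 30 mm).
- runner_lh2: Second LEFT-HAND runner: loose light-wood drawer runner, 50 g, standing on its foot. Upright web 90 (own x) x 12 (y) x 44 mm (z), origin under its middle on the underside; foot plate 6 mm thick along its whole length, on one side only; end stop: darker full-height cross plate at x = 33 to 45 mm over the foot, making an L from above. Foot and stop reach to +y (y = 6 to 30 mm).
- runner_rh1: RIGHT-HAND runner: loose light-wood drawer runner, 50 g, standing on its foot. Upright web 90 (own x) x 12 (y) x 44 mm (z), origin under its middle on the underside; foot plate 6 mm thick along its whole length, on one side only; end stop: darker full-height cross plate at x = 33 to 45 mm over the foot, making an L from above. Foot and stop reach to -y (y = -30 to -6 mm).
- runner_lh1_web (a point): First left-hand runner, grip point: middle of the web's length and thickness, 30 mm above the underside, 14 mm below the web's top; axes as the body's. Grip here from above across the 12 mm web (along y); keep fingertips over 8 mm above the underside, clear of the foot.
- runner_lh2_web (a point): Second left-hand runner, grip point: middle of the web's length and thickness, 30 mm above the underside, 14 mm below the web's top; axes as the body's. Grip here from above across the 12 mm web (along y); keep fingertips over 8 mm above the underside, clear of the foot.
- runner_rh1_web (a point): Right-hand runner, grip point: middle of the web's length and thickness, 30 mm above the underside, 14 mm below the web's top; axes as the body's. Grip here from above across the 12 mm web (along y); keep fingertips over 8 mm above the underside, clear of the foot.
- tray_lh: Left-hand tray on either side of the board, fixed, wooden, 240 (x) x 150 mm, origin under its centre, walls 8 mm thick and 22 mm high. Near pocket for runners, empty: x -112 to 52, y -67 to 67, floor at z = 6 mm, then a divider to x = 58, 22 mm high. Far pocket (+x): fixed left-hand sample runner, top at z = 50 mm, stop towards +y, foot towards -x (the robot).
- tray_rh: Right-hand tray on either side of the board, fixed, wooden, 240 (x) x 150 mm, origin under its centre, walls 8 mm thick and 22 mm high. Near pocket for runners, empty: x -112 to 52, y -67 to 67, floor at z = 6 mm, then a divider to x = 58, 22 mm high. Far pocket (+x): fixed right-hand sample runner, top at z = 50 mm, stop towards +y, foot towards +x.
- board: fixed puzzle board 380 x 380 mm between the trays: dark stained panel, its surface 12 mm above the bench, in a light frame 18 mm wide and 18 mm high. Origin: centre of the underside.
- pencil_center (a point): bystander: flat red carpenter's pencil 132 x 13 x 7 mm, lying along its x on the board; point at its centre.
- sanding_block_center (a point): bystander: cork sanding block 58 x 38 x 24 mm on the board; point at its centre.
- tape_measure_center (a point): bystander: black tape measure 50 x 32 x 42 mm on the board; point at its centre.
Mind the look-alikes: they are no part of the job. What is shaped like the runner_lh2 but pink is not meant. Leave any red look-alike of the runner_lh1 alone.

How it is judged:
By the outcome, as a careful person would: the job done as asked, in the order asked, and still so for the second after the job is handed in, with the robot touching nothing.
It also fails if it takes over 69 s, if anything falls off the work surface, if the arm or the gripper's body presses on something with over 40 N, if the wrist force passes 120 N, or if a joint passes its speed limit or range.

## Robot

A 6-joint arm with a two-finger parallel gripper is mounted at the origin on the work surface. World frame = base frame: x ahead of the robot, y to its left, z up, the work surface at z = 0. Lengths are in m, angles in rad, forces in N, time in s.
With the tool pointing down it reaches from about 0.35 to 0.8 m from the base axis. Payload 7.3 kg.
Tool frame: the origin (TCP) lies between the finger pads; the fingertips stand 17 mm ahead of it and the grasp point (between the pads) lies 2 mm behind it (robot.tip_extent is the distance from the TCP to the fingertips, in m); z points along the fingers, y is the direction in which the jaws open and shut (so a half turn about z gives the same grasp; the last joint's range is limited). The gripper opens to 85 mm and grips with 20 to 120 N. Pads are 22 mm wide; open, the fingers measure 114 mm over their backs; the gripper's body (76 mm by 85 mm) begins 54 mm behind the grasp point. The pads swing forward as they close: fully open they stand 13 mm farther back than shut.
Start: joints at [-1.257, 0.342, 1.524, -0, 1.275, -0.146], TCP at [0.233, -0.47, 0.248] pointing down, gripper open.
Joint ranges: [-2.53, 2.53], [-0.77, 2.02], [0.04, 2.7], [-1, 4.14], [0.28, 2.66], [-3.11, 3.11]. Speed limits (rad/s): [2.57, 2.57, 3.14, 3.14, 3.14, 3.14].

## Interface

Orientations are given as a unit quaternion [w, x, y, z].
In Python, from rig import robot, viewer gives the robot as it stands. The module is installed in compiled form; this text tells all that it offers.
- The arm moves only by the shell command python3 -m pendant 'ROWS' [FORCE]. ROWS is JSON, one flat list of numbers, 5 for each row, row after row: the shift along the tool's x, y, z in mm, then the turn about the tool's z in degrees, then the finger opening in mm, from 0 to 85.4. In form: [tx, ty, tz, twist, grip, tx, ty, tz, twist, grip, ...]. A call has 1 to 8 rows; each row shifts and turns the commanded pose from where the row before left it, along the tool's axes as they then stand; what a row does not reach is not made up. A row lasts 1/10 s, in which the tool goes at most 50 mm and 8.59 degrees, less where a joint would pass 70% of its speed; a pose out of reach is approached as far as the arm can. A call is refused whole if a number of a shift passes 50 or a number of a turn 8.59, either way. A call with a gripper value outside its range is refused whole. The fingers move at their own pace and stop on an object; FORCE is the grip in N (left out, the last holds). Time passes only in rows, so rows that do not move let the fingers close. It gives the time, the measured TCP pose, the force and the opening at its end, in the units of the state.
- robot.get_state(): the state, without advancing time (a new reading comes with each control period).
- viewer.get_image(name): name is "scene" or "top" or "wrist"; returns a dict with "color" (480x640x3 uint8, blue, green, red), "range_z" (480x640 float32, m along the optical axis (not along the pixel's ray), 0 where there is no reading), "fx", "fy", "cx", "cy" (pixels), "R" (3x3) and "t" (3): a world point X has camera coordinates R X + t. Camera axes: x right, y down, z forward; pixel columns grow to the right and rows downward; lengths in m; the calibration is good to about 2 mm. A picture is of the moment at which its call begins.
- robot.close_job(): hands the job in, once; it reports no verdict.
Trained networks look in a picture, given as the dict that the camera call returned (one of the last four; its "shot" number tells which), for a name from the list of things; names that differ only in an ending like _2 or _b are one class to them, and where a whole thing is asked for, a point or a joint stands for the part that bears it (a point fixed in the world has none). Each returns a list of dicts, best first, with "confidence" (0 to 1); they miss things now and then, are a little off and sometimes report something else, mostly with a low value. They report only what shows in the picture. A call takes as long as a camera call. They do not tell look-alikes from the thing itself.
- viewer.trace(picture, name): "region" (480x640 bool, what is visible of it).
- viewer.spot_point(picture, name): "centre" ([x, y, z] in m, in world coordinates, good to about 4 mm: a listed point, or the origin of a listed thing).
The state is a dict: "time_s": time; "joint_pos": joint angles; "qd": joint speeds; "effort": joint torques, N m; "ee_pos": TCP position; "ee_rot": TCP orientation; "wrist_force": force on the tool from outside, world axes, zero at the start; "moment": the same for the moment, N m; "finger_gap": finger opening in m.
Only numpy, scipy, OpenCV 4.12 (cv2) and the standard library are available. Lean on these libraries where they do the work, as an engineer would, in place of code of your own. Each camera call takes 0.05 s, during which the arm holds its last target. There are 200 camera calls.

## Working session

There is one attempt and no reset: what is moved stays moved. The work goes in short steps, Python scripts to look and compute and a shell command to move; the robot and the scene stay as the last step left them, time stands still between calls to the robot, and variables do not carry over. Pictures are saved under pics/ and viewed, about 8 in all and at most 12, crops included, and the job is handed in when it is done.

```bash
mkdir -p pics; cat > h.py <<'E'
import numpy as np, cv2
from rig import robot, viewer
def save(n,f,crop=None,scale=1):
    p=viewer.get_image(n); im=p["color"]
    if crop: im=im[crop[1]:crop[3],crop[0]:crop[2]]
    if scale!=1: im=cv2.resize(im,None,fx=scale,fy=scale,interpolation=cv2.INTER_CUBIC)
    cv2.imwrite("pics/"+f,im); return p
def cloud(p):
    v,u=np.mgrid[0:480,0:640]; z=p["range_z"]
    c=np.stack([(u-p["cx"])/p["fx"]*z,(v-p["cy"])/p["fy"]*z,z],-1)
    return (c-p["t"])@p["R"]
def proj(p,X):
    c=p["R"]@np.array(X)+p["t"]; return c[0]/c[2]*p["fx"]+p["cx"],c[1]/c[2]*p["fy"]+p["cy"]
E
python3 - <<'E'
from h import *
p=save("top","top1.png")
for n in ["runner_lh1","runner_rh1","tray_lh","tray_rh","pencil_center","sanding_block_center","tape_measure_center","board"]:
    for d in viewer.spot_point(p,n): print(n,np.round(d["centre"],3),round(d["confidence"],2),np.round(proj(p,d["centre"])))
q=save("scene","scene1.png")
s=robot.get_state();print(s["time_s"],s["ee_pos"],s["ee_rot"])
E
```

```text
runner_lh1 [ 0.781 -0.374  0.   ] 0.79 [475. 132.]
runner_lh1 [0.261 0.287 0.002] 0.75 [184. 371.]
runner_lh1 [ 0.666 -0.029  0.015] 0.7 [324. 184.]
runner_lh1 [0.509 0.088 0.013] 0.57 [273. 256.]
runner_rh1 [ 0.511 -0.138  0.011] 0.73 [375. 253.]
tray_lh [ 0.509 -0.318 -0.004] 0.7 [455. 253.]
tray_rh [0.509 0.342 0.002] 0.85 [159. 259.]
tray_rh [0.51  0.087 0.014] 0.52 [273. 256.]
pencil_center [ 0.492 -0.015  0.011] 0.74 [319. 263.]
sanding_block_center [0.69  0.118 0.024] 0.92 [257. 174.]
tape_measure_center [ 0.658 -0.026  0.044] 0.75 [323. 186.]
tape_measure_center [ 0.715 -0.138  0.032] 0.63 [374. 160.]
board [ 0.576 -0.015  0.002] 0.94 [319. 226.]
0.5 [ 0.23301232 -0.47046866  0.24829769] [1.70710240e-05 9.73687614e-01 2.27886882e-01 5.52172936e-06]
```

View pics/top1.png

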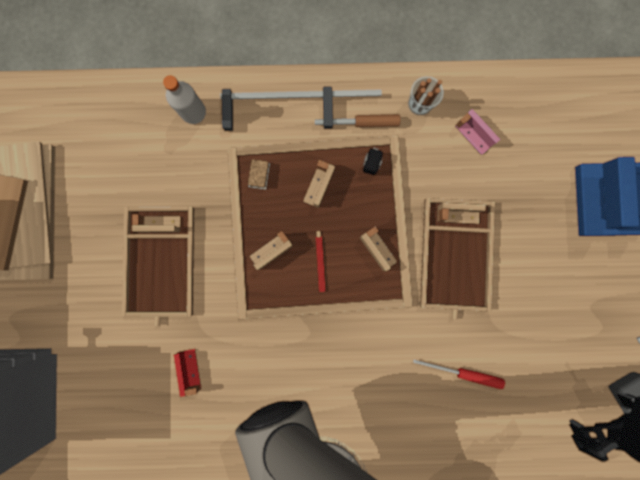

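View pics/scene1.png

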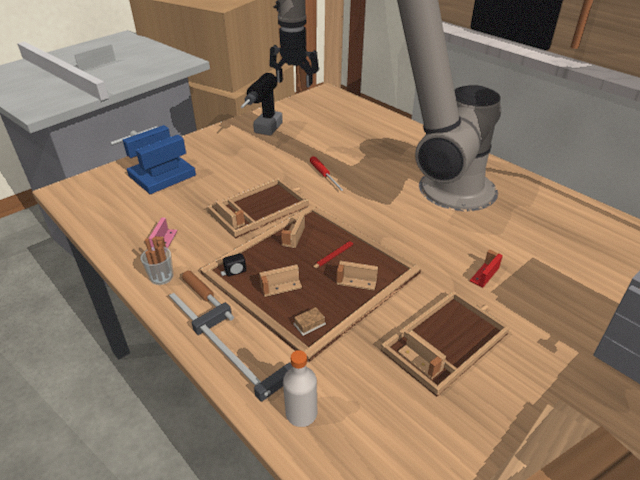

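```bash
python3 - <<'E'
from h import *
p=viewer.get_image("top"); P=cloud(p); im=p["color"]
np.set_printoptions(suppress=True,precision=4)
rois={"A":(295,150,345,215),"B":(240,225,300,275),"C":(355,220,405,275),"TL":(130,212,190,236),"TR":(432,200,492,226)}
for k,(a,b,c,d) in rois.items():
    m=np.zeros((480,640),bool); m[b:d,a:c]=1
    Q=P[m]; t=(0.049 if k[0]!='T' else 0.043)
    s=Q[Q[:,2]>t][:,:2]; 
    r=cv2.minAreaRect(s.astype(np.float32)*1000)
    print(k,len(s),np.median(Q[Q[:,2]>t][:,2]),r)
    # occupancy
    Z=P[b:d,a:c,2]*1000
    if k in"ABC": 
        print("foot?",np.percentile(Q[:,2],[5,50,95]))
tiles=[cv2.resize(im[b-4:d+4,a-4:c+4],(260,260),interpolation=cv2.INTER_CUBIC) for a,b,c,d in [rois["A"],rois["B"],rois["C"]]]
t2=[cv2.resize(im[b-6:d+6,a-5:c+5],(390,240),interpolation=cv2.INTER_CUBIC) for a,b,c,d in [rois["TL"],rois["TR"]]]
cv2.imwrite("pics/z.png",np.vstack([np.hstack(tiles),np.hstack(t2)]))
for nm,ro in (("TL",(110,195,205,330)),("TR",(410,190,505,325))):
    a,b,c,d=ro; Q=P[b:d,a:c].reshape(-1,3); s=Q[(Q[:,2]>0.015)&(Q[:,2]<.03)]
    print(nm,cv2.minAreaRect(s[:,:2].astype(np.float32)*1000))
E
```

```text
A 319 0.05565200936302943 ((593.1223754882812, -13.077777862548828), (36.64166259765625, 232.5362548828125), 79.72098541259766)
foot? [0.0089 0.0124 0.0556]
B 324 0.0556381047126252 ((487.76373291015625, 61.74482727050781), (113.84264373779297, 91.87603759765625), 41.40428924560547)
foot? [0.0089 0.0127 0.0558]
C 330 0.05566204440436288 ((485.57293701171875, -97.34660339355469), (89.58344268798828, 153.07681274414062), 35.71409606933594)
foot? [0.009  0.0132 0.056 ]
TL 307 0.04949293645035268 ((540.2813110351562, 185.66403198242188), (411.3656005859375, 35.886905670166016), 76.6851806640625)
TR 334 0.04980693610717023 ((558.09765625, -185.27084350585938), (43.84968185424805, 384.4186096191406), 18.78325653076172)
TL ((492.43121337890625, 340.7833557128906), (152.5628662109375, 261.33892822265625), 89.13965606689453)
TR ((495.5176696777344, -304.4573974609375), (177.55783081054688, 261.92626953125), 85.3375015258789)
```

View pics/z.png

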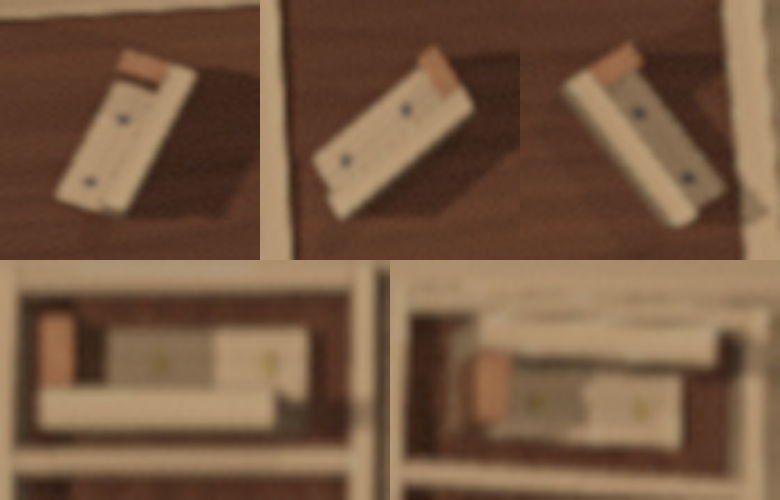

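```bash
cat >> h.py <<'E'
from scipy.spatial import cKDTree
from scipy.optimize import minimize
def model(hand):
    g=np.mgrid[-44:45:2,-5:6:2].reshape(2,-1).T; s=np.mgrid[34:45:2,7:30:2].reshape(2,-1).T*[1,hand]
    return np.vstack([g,s])/1000.
def fit(pts,hand,x0,lam=1):
    M=model(hand); T=cKDTree(pts)
    def tr(x): c,s=np.cos(x[2]),np.sin(x[2]); return M@np.array([[c,s],[-s,c]])+x[:2]
    def cost(x):
        W=tr(x); a=T.query(W)[0]; b=cKDTree(W).query(pts)[0]
        return np.mean(np.minimum(a,.02)**2)+np.mean(np.minimum(b,.02)**2)
    best=min((minimize(cost,[x0[0]+dx,x0[1]+dy,x0[2]+dt],method="Nelder-Mead",options=dict(initial_simplex=None,xatol=1e-5,fatol=1e-10)) for dx in(-.01,.01) for dy in(-.01,.01) for dt in(-.15,.15)),key=lambda r:r.fun)
    return best.x,best.fun**.5
E
python3 - <<'E'
from h import *
np.set_printoptions(suppress=True,precision=4)
p=viewer.get_image("top"); P=cloud(p); val=p["range_z"]>0
rois={"A":(295,150,345,215,1,-.4),"B":(240,225,300,275,1,-.9),"C":(355,220,405,275,-1,.6),"TL":(130,212,190,236,-1,1.57),"TR":(432,200,492,226,1,1.57)}
for k,(a,b,c,d,h,th) in rois.items():
    m=np.zeros((480,640),bool); m[b:d,a:c]=1
    Q=P[m&val]; t0,t1=(.05,.062) if k[0]!='T' else (.044,.056)
    s=Q[(Q[:,2]>t0)&(Q[:,2]<t1)][:,:2]
    med=np.median(s,0); s=s[np.linalg.norm(s-med,axis=1)<.08]
    x,e=fit(s,h,[*med,th]); xm,em=fit(s,-h,[*med,th])
    print(k,len(s),x,np.degrees(x[2]),"err",e,"mirror err",em)
for nm,(a,b,c,d) in (("TL",(118,195,202,325)),("TR",(413,190,500,318))):
    m=np.zeros((480,640),bool); m[b:d,a:c]=1
    Q=P[m&val]; s=Q[(Q[:,2]>0.016)&(Q[:,2]<.026)]
    s=s[np.linalg.norm(s[:,:2]-np.median(s[:,:2],0),axis=1)<.17]
    print(nm,cv2.minAreaRect(s[:,:2].astype(np.float32)*1000), np.percentile(s,[1,99],axis=0).ravel())
    # inner floor extents
    f=Q[(Q[:,2]>0.003)&(Q[:,2]<.010)]; print(np.percentile(f,[2,98],axis=0).ravel())
E
```

```text
A 308 [ 0.6578 -0.0277 -0.4158] -23.824354501159608 err 0.001197852925568844 mirror err 0.004603092030528508
B 312 [ 0.5107  0.0836 -0.9689] -55.511363788290744 err 0.00119253543748163 mirror err 0.00464588781751694
C 317 [ 0.5119 -0.1345  0.5857] 33.55764368488944 err 0.0012094321793382381 mirror err 0.004629544023858499
TL 295 [0.5724 0.3381 1.5531] 88.98626432475068 err 0.0011628464333050138 mirror err 0.0047719297606733735
TR 321 [ 0.6056 -0.3259  1.4909] 85.42057463063246 err 0.0012234456887987436 mirror err 0.004712005804695427
TL ((494.62884521484375, 340.761962890625), (151.3957061767578, 256.8778076171875), 88.98179626464844) [0.3772 0.2643 0.0163 0.623  0.4161 0.0253]
[0.3933 0.2668 0.0032 0.6141 0.4075 0.0094]
TR ((497.13616943359375, -317.40191650390625), (151.7022247314453, 257.6615905761719), 85.7735366821289) [ 0.3809 -0.3987  0.0162  0.6271 -0.2371  0.0255]
[ 0.3954 -0.387   0.0032  0.6088 -0.2469  0.0094]
```

```bash
cat >> h.py <<'E'
def go(x,y,z,phi):
    s=robot.get_state(); w,a,b,c=s["ee_rot"]
    R=np.array([[1-2*(b*b+c*c),2*(a*b-w*c),2*(a*c+w*b)],[2*(a*b+w*c),1-2*(a*a+c*c),2*(b*c-w*a)],[2*(a*c-w*b),2*(b*c+w*a),1-2*(a*a+b*b)]])
    d=R.T@(np.array([x,y,z])-s["ee_pos"])*1000; ph=np.degrees(np.arctan2(R[1,0],R[0,0]))
    print("t",round(s["time_s"],2),"pos",np.round(s["ee_pos"],4),"phi",round(ph,1),"gap",round(s["finger_gap"],4),"F",np.round(s["wrist_force"],1),"j6",round(s["joint_pos"][5],2),"tilt",np.round(R[2],3))
    print("tool delta mm",np.round(d,1),"then twist deg",round(-((phi-ph+180)%360-180),1))
E
python3 -c "
from h import *; print(robot.tip_extent); go(.5119,-.1345,.15,33.6)"
```

```text
0.017
t 0.6 pos [ 0.233  -0.4705  0.2483] phi 26.3 gap 0.0852 F [ 0.1 -0.4  0.1] j6 -0.15 tilt [-0.  0. -1.]
tool delta mm [ 399.  -177.3   98.3] then twist deg -7.3
```

```bash
python3 -m pendant '[40,-18,5,0,45,40,-18,5,0,45,40,-18,5,0,45,40,-18,5,0,45,40,-18,10,0,45,40,-18,10,0,45,40,-18,14,0,45,40,-18,14,0,45]' 40
python3 -m pendant '[40,-17,15,0,45,39,-16,15,0,45,0,0,0,-7.3,45,0,0,0,0,45,0,0,0,0,45]'
python3 - <<'E'
from h import *
p=save("wrist","w1.png"); P=cloud(p)
Q=P[p["range_z"]>0]; s=Q[(Q[:,2]>.049)&(Q[:,2]<.062)][:,:2]; s=s[np.linalg.norm(s-[.512,-.1345],axis=1)<.07]
x,e=fit(s,-1,[.512,-.1345,.586]); print(len(s),x,np.degrees(x[2]),e)
go(x[0],x[1],.040,np.degrees(x[2]))
E
```

```text
time_s: 1.4
ee_pos: [0.4569, -0.198, 0.1801]
ee_rot: [0.0, 0.974, 0.228, 0.0]
wrist_force: [0.1, -0.2, 0.2]
finger_gap: 0.0455
time_s: 1.9
ee_pos: [0.512, -0.1351, 0.1504]
ee_rot: [0.0, 0.958, 0.288, 0.0]
wrist_force: [-0.6, 0.3, -0.1]
finger_gap: 0.0451
4067 [ 0.5125074  -0.13424391  0.59371265] 34.01722892613988 0.000864380079565798
t 1.95 pos [ 0.5119 -0.1354  0.1506] phi 33.4 gap 0.0449 F [-0.8 -0.7 -0.3] j6 0.58 tilt [ 0.     0.001 -1.   ]
tool delta mm [  1.2  -0.7 110.6] then twist deg -0.6
```

View pics/w1.png

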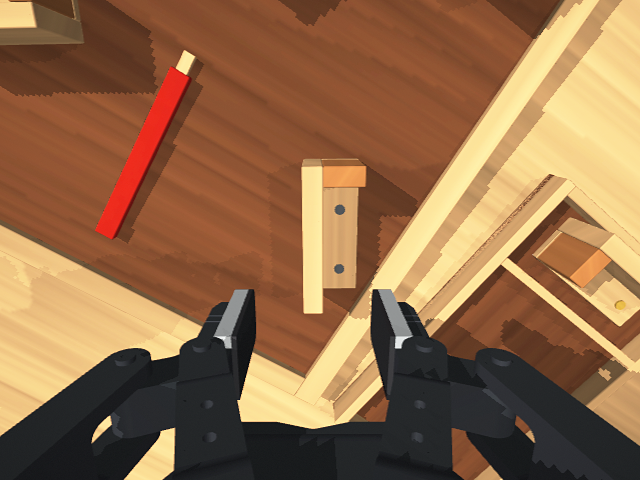

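The wrist view shows the right-hand runner's web at (313, 235) with its stop at (345, 173). It lies midway between the fingers, within about 1 mm of the top-view fit.

```bash
python3 -m pendant '[1,-1,30,-0.6,45,0,0,30,0,45,0,0,25,0,45,0,0,15,0,45,0,0,10,0,45,0,0,0,0,45,0,0,0,0,8,0,0,0,0,5]' 40
python3 -m pendant '[0,0,0,0,5,0,0,0,0,5,0,0,0,0,5,0,0,0,0,5]'
python3 -c "
from h import *; go(.463,.3415,.13,89)"
```

```text
time_s: 2.75
ee_pos: [0.5129, -0.1339, 0.0414]
ee_rot: [0.001, 0.956, 0.294, 0.001]
wrist_force: [-0.1, -0.2, -0.7]
finger_gap: 0.0166
time_s: 3.15
ee_pos: [0.5129, -0.1338, 0.0414]
ee_rot: [0.001, 0.956, 0.294, 0.001]
wrist_force: [-0.6, 0.0, 6.8]
finger_gap: 0.0115
t 3.15 pos [ 0.5129 -0.1338  0.0414] phi 34.2 gap 0.0115 F [-0.6  0.   6.8] j6 0.57 tilt [ 0.001  0.002 -1.   ]
tool delta mm [ 226.3 -420.8  -89.2] then twist deg -54.8
```

```bash
python3 -m pendant '[0,0,-10,0,5,0,0,-25,0,5,0,0,-30,0,5,0,0,-24,0,5,10,-20,0,0,5,19,-35,0,0,5,19,-35,0,0,5,19,-35,0,0,5]'
python3 -m pendant '[19,-35,0,0,5,19,-35,0,0,5,19,-35,0,0,5,19,-35,0,0,5,19,-35,0,0,5,19,-35,0,0,5,19,-35,0,0,5,16,-30,0,0,5]'
python3 -m pendant '[10,-20,0,-7.8,5,0,0,0,-7.8,5,0,0,0,-7.8,5,0,0,0,-7.8,5,0,0,0,-7.8,5,0,0,0,-7.9,5,0,0,0,-7.9,5,0,0,0,0,5]'
python3 - <<'E'
from h import *
p=viewer.get_image("top"); P=cloud(p); Q=P[p["range_z"]>0]
go(.463,.3415,.0355,89)
q=save("wrist","w2.png")
E
```

```text
time_s: 3.95
ee_pos: [0.4969, 0.0089, 0.13]
ee_rot: [0.0, 0.956, 0.294, 0.0]
wrist_force: [0.7, 0.1, -1.2]
finger_gap: 0.0113
time_s: 4.75
ee_pos: [0.4651, 0.3209, 0.1299]
ee_rot: [-0.0, 0.956, 0.295, 0.0]
wrist_force: [1.1, 0.6, -0.2]
finger_gap: 0.0115
time_s: 5.55
ee_pos: [0.4626, 0.341, 0.1298]
ee_rot: [0.0, 0.713, 0.702, 0.0]
wrist_force: [-0.6, -0.7, -0.1]
finger_gap: 0.0114
t 5.6 pos [0.4626 0.341  0.1297] phi 88.9 gap 0.0116 F [-1.1  0.1 -1.1] j6 0.52 tilt [-0.  0. -1.]
tool delta mm [ 0.5  0.4 94.2] then twist deg -0.1
```

View pics/w2.png

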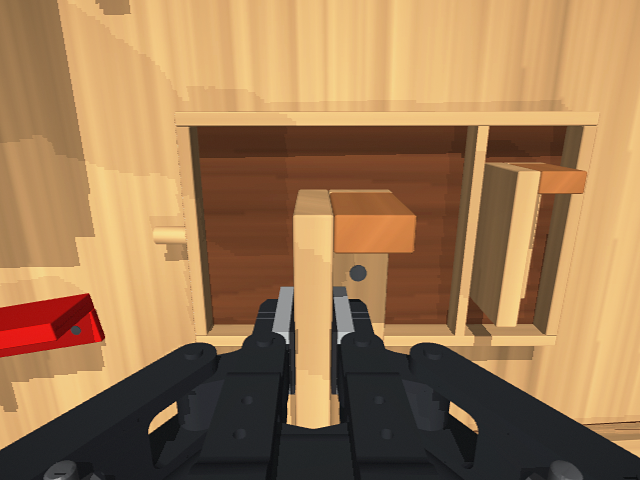

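The runner at (313, 250) hangs over the pocket. Its hand matches the sample at (515, 240): stop at the same end and foot on the same side. Now I lower it.

```bash
python3 -m pendant '[0,0,30,0,5,0,0,25,0,5,0,0,20,0,5,0,0,10,0,5,0,0,6,0,5,0,0,1,0,5,0,0,1,0,5,0,0,0,0,5]'
python3 -m pendant '[0,0,0.5,0,5,0,0,0.5,0,5,0,0,0,0,5]'
```

```text
time_s: 6.45
ee_pos: [0.4632, 0.3412, 0.0371]
ee_rot: [0.0, 0.713, 0.701, 0.001]
wrist_force: [0.3, 0.4, -1.2]
finger_gap: 0.0112
time_s: 6.75
ee_pos: [0.4629, 0.341, 0.0354]
ee_rot: [0.0, 0.713, 0.701, 0.0]
wrist_force: [-0.2, 0.1, -0.3]
finger_gap: 0.0116
```

```bash
python3 -m pendant '[0,0,0.5,0,5,0,0,0.5,0,5,0,0,0,0,5]'; python3 -m pendant '[0,0,0.5,0,5,0,0,0,0,5]'
```

```text
time_s: 7.05
ee_pos: [0.4629, 0.341, 0.0354]
ee_rot: [0.0, 0.713, 0.701, 0.0]
wrist_force: [-3.2, -2.1, 8.6]
finger_gap: 0.0115
time_s: 7.25
ee_pos: [0.4629, 0.341, 0.0354]
ee_rot: [0.0, 0.713, 0.701, 0.0]
wrist_force: [-3.6, -3.0, 12.4]
finger_gap: 0.0116
```

Contact. Release, then retreat.

```bash
python3 -m pendant '[0,0,-0.5,0,16,0,0,0,0,20,0,0,0,0,26,0,0,0,0,30,0,0,0,0,30,0,0,-10,0,30,0,0,-25,0,35,0,0,-35,0,45]'
python3 -m pendant '[0,0,-20,0,45,0,0,0,0,45]'
python3 -c "
from h import *; go(.5107,.0836,.13,124.5)"
```

```text
time_s: 8.05
ee_pos: [0.4618, 0.3404, 0.1041]
ee_rot: [-0.0, 0.713, 0.701, -0.002]
wrist_force: [0.1, 0.5, -0.3]
finger_gap: 0.0449
time_s: 8.25
ee_pos: [0.4645, 0.342, 0.1282]
ee_rot: [0.001, 0.713, 0.701, 0.003]
wrist_force: [0.3, 0.2, 0.3]
finger_gap: 0.0448
t 8.25 pos [0.4645 0.342  0.1282] phi 89.0 gap 0.0448 F [0.3 0.2 0.3] j6 0.52 tilt [ 0.003  0.006 -1.   ]
tool delta mm [-257.5   50.5   -2.3] then twist deg -35.5
```

```bash
python3 -m pendant '[-30,6,-5,0,45,-36,7,-5,0,45,-36,7,-5,0,45,-36,7,-5,0,45,-36,7,0,0,45,-36,7,0,0,45,-32,6,0,0,45,-17,4,0,0,45]'
python3 -m pendant '[0,0,0,-7.1,45,0,0,0,-7.1,45,0,0,0,-7.1,45,0,0,0,-7.1,45,0,0,0,-7.1,45,0,0,0,0,45]'
python3 - <<'E'
from h import *
p=save("wrist","w3.png"); P=cloud(p)
Q=P[p["range_z"]>0]; s=Q[(Q[:,2]>.049)&(Q[:,2]<.062)][:,:2]; s=s[np.linalg.norm(s-[.511,.0836],axis=1)<.07]
x,e=fit(s,1,[.511,.0836,-.969]); print(len(s),x,np.degrees(x[2]),e)
go(x[0],x[1],.0415,np.degrees(x[2])+180)
q=viewer.get_image("top"); P=cloud(q); Q=P[q["range_z"]>0]
s=Q[(Q[:,2]>.042)&(Q[:,2]<.056)]; s=s[np.linalg.norm(s[:,:2]-[.466,.341],axis=1)<.06]
x,e=fit(s[:,:2],-1,[.463,.341,1.55]); print("RH placed",len(s),x,e,np.median(s[:,2]))
E
```

```text
time_s: 9.05
ee_pos: [0.5092, 0.0787, 0.1438]
ee_rot: [-0.0, 0.714, 0.7, -0.001]
wrist_force: [-0.2, 1.4, -0.3]
finger_gap: 0.0451
time_s: 9.65
ee_pos: [0.509, 0.0811, 0.1437]
ee_rot: [-0.001, 0.465, 0.885, -0.0]
wrist_force: [-0.4, 0.3, -0.1]
finger_gap: 0.0449
4096 [ 0.50977685  0.08448497 -0.96937149] -55.540894940543836 0.0008476719302442691
t 9.7 pos [0.5091 0.0811 0.1438] phi 124.4 gap 0.045 F [ 0.2 -0.8  0.1] j6 -0.59 tilt [ 0.    -0.001 -1.   ]
tool delta mm [  2.3   2.6 102.3] then twist deg -0.1
RH placed 325 [0.46152141 0.33946448 1.55025739] 0.0010586114573762954 0.049677480774188015
```

```bash
python3 -m pendant '[2,2.5,25,0,45,0,0,30,0,45,0,0,22,0,45,0,0,15,0,45,0,0,10,0,45,0,0,0,0,45,0,0,0,0,8,0,0,0,0,5]' 40
python3 -m pendant '[0,0,0,0,5,0,0,0,0,5,0,0,0,0,5,0,0,0,0,5]'
python3 -c "
from h import *; go(.511,-.3184,.13,85.6)"
```

```text
time_s: 10.55
ee_pos: [0.511, 0.0842, 0.0432]
ee_rot: [0.001, 0.465, 0.885, 0.0]
wrist_force: [0.2, -0.1, -0.6]
finger_gap: 0.0168
time_s: 10.95
ee_pos: [0.5111, 0.0842, 0.0432]
ee_rot: [0.001, 0.465, 0.885, 0.0]
wrist_force: [-0.3, 0.5, 5.9]
finger_gap: 0.0113
t 10.95 pos [0.5111 0.0842 0.0432] phi 124.5 gap 0.0113 F [-0.3  0.5  5.9] j6 -0.59 tilt [-0.001  0.002 -1.   ]
tool delta mm [-331.7 -228.2  -86.8] then twist deg 38.9
```

```bash
python3 -m pendant '[0,0,-10,0,5,0,0,-25,0,5,0,0,-30,0,5,0,0,-22,0,5,-18,-12,0,0,5,-33,-23,0,0,5,-33,-23,0,0,5,-33,-23,0,0,5]'
python3 -m pendant '[-33,-23,0,0,5,-33,-23,0,0,5,-33,-23,0,0,5,-33,-23,0,0,5,-33,-23,0,0,5,-33,-22,0,0,5,-17,0,0,0,5,0,0,0,0,5]'
python3 -m pendant '[0,0,0,7.8,5,0,0,0,7.8,5,0,0,0,7.8,5,0,0,0,7.8,5,0,0,0,7.7,5,0,0,0,0,5]'
python3 - <<'E'
from h import *
go(.511,-.3184,.0372,85.6)
q=save("wrist","w4.png")
p=viewer.get_image("top"); 
for X in ([.511,-.3184],[.434,-.3125]): print(proj(q,[*X,.006]))
# pocket floor corners predicted from tray centre (.506,-.318), yaw -4.4
a=np.radians(-4.4)
for u,v in ((-.112,-.067),(-.112,.067),(.052,.067),(.052,-.067)):
    X=[.506+u*np.cos(a)-v*np.sin(a),-.318+u*np.sin(a)+v*np.cos(a),.022]; print(np.round(X,3),np.round(proj(q,X)))
E
```

```text
time_s: 11.75
ee_pos: [0.5097, -0.0593, 0.1299]
ee_rot: [0.0, 0.465, 0.885, -0.0]
wrist_force: [0.5, 0.1, -0.3]
finger_gap: 0.0112
time_s: 12.55
ee_pos: [0.5192, -0.3152, 0.1295]
ee_rot: [0.001, 0.466, 0.885, -0.0]
wrist_force: [0.2, 0.5, -0.9]
finger_gap: 0.0112
time_s: 13.15
ee_pos: [0.5188, -0.3115, 0.1296]
ee_rot: [-0.0, 0.733, 0.68, -0.0]
wrist_force: [0.1, -0.1, -0.0]
finger_gap: 0.0117
t 13.15 pos [ 0.5188 -0.3115  0.1296] phi 85.6 gap 0.0117 F [ 0.1 -0.1 -0. ] j6 -0.59 tilt [ 0.001 -0.001 -1.   ]
tool delta mm [-7.5 -7.2 92.4] then twist deg 0.0
(np.float64(303.57486092317953), np.float64(242.65971452762224))
(np.float64(186.66814778589608), np.float64(242.52523344081345))
[ 0.389 -0.376  0.022] [129. 345.]
[ 0.399 -0.243  0.022] [ 99. 139.]
[ 0.563 -0.255  0.022] [384. 140.]
[ 0.553 -0.389  0.022] [374. 345.]
```

View pics/w4.png

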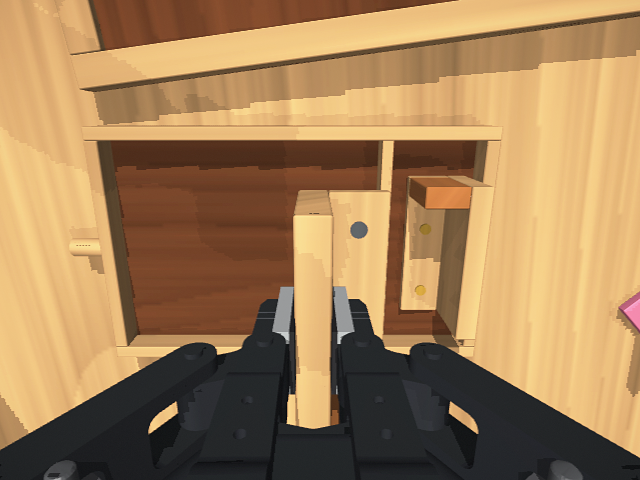

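The view matches the predicted pocket corners (wall at about (99, 139), divider at about x = 383). The held runner at (313, 310), foot to the right and stop hidden below, is the sample turned by half a turn, so it is left-hand.

```bash
python3 -m pendant '[-7.5,-7,10,0,5,0,0,30,0,5,0,0,25,0,5,0,0,15,0,5,0,0,7,0,5,0,0,3,0,5,0,0,1,0,5,0,0,0,0,5]'
python3 -m pendant '[0,0,0.5,0,5,0,0,0.5,0,5,0,0,0.5,0,5,0,0,0,0,5]'
```

```text
time_s: 14.05
ee_pos: [0.5118, -0.3202, 0.039]
ee_rot: [0.001, 0.733, 0.68, 0.0]
wrist_force: [-0.1, -0.8, -0.4]
finger_gap: 0.0109
time_s: 14.45
ee_pos: [0.5117, -0.32, 0.0373]
ee_rot: [0.0, 0.733, 0.68, 0.0]
wrist_force: [-0.1, 0.1, 2.0]
finger_gap: 0.0112
```

```bash
python3 -m pendant '[0,0,0.5,0,5,0,0,0.5,0,5,0,0,0,0,5]'
```

```text
time_s: 14.75
ee_pos: [0.5117, -0.3199, 0.0372]
ee_rot: [0.0, 0.733, 0.68, 0.0]
wrist_force: [-1.9, 2.0, 9.8]
finger_gap: 0.0111
```

```bash
python3 -m pendant '[0,0,-0.5,0,16,0,0,0,0,20,0,0,0,0,26,0,0,0,0,30,0,0,0,0,30,0,0,-10,0,30,0,0,-25,0,35,0,0,-35,0,45]'
python3 -m pendant '[0,0,-33,0,45,0,0,0,0,45]'
python3 -c "
from h import *; go(.6578,-.0277,.143,156.2)"
```

```text
time_s: 15.55
ee_pos: [0.5107, -0.3192, 0.1061]
ee_rot: [-0.002, 0.733, 0.68, -0.0]
wrist_force: [0.6, -1.0, -0.3]
finger_gap: 0.0448
time_s: 15.75
ee_pos: [0.5137, -0.3216, 0.1452]
ee_rot: [0.005, 0.733, 0.68, 0.001]
wrist_force: [0.3, -1.6, 0.2]
finger_gap: 0.045
t 15.75 pos [ 0.5137 -0.3216  0.1452] phi 85.6 gap 0.045 F [ 0.3 -1.6  0.2] j6 -0.61 tilt [-0.006  0.008 -1.   ]
tool delta mm [304.  121.4   1.4] then twist deg -70.6
```

```bash
python3 -m pendant '[30,12,0,0,45,40,16,0,0,45,40,16,0,0,45,40,16,0,0,45,40,16,0,0,45,40,16,0,0,45,40,16,0,0,45,34,13,0,0,45]'
python3 -m pendant '[0,0,0,-7.8,45,0,0,0,-7.8,45,0,0,0,-7.8,45,0,0,0,-7.8,45,0,0,0,-7.8,45,0,0,0,-7.8,45,0,0,0,-7.9,45,0,0,0,-7.9,45]'
python3 -m pendant '[0,0,0,-8,45,0,0,0,0,45,0,0,0,0,45]'
python3 - <<'E'
from h import *
p=viewer.get_image("wrist"); P=cloud(p)
Q=P[p["range_z"]>0]; s=Q[(Q[:,2]>.049)&(Q[:,2]<.062)][:,:2]; s=s[np.linalg.norm(s-[.658,-.0277],axis=1)<.07]
x,e=fit(s,1,[.658,-.0277,-.416]); print(len(s),x,np.degrees(x[2]),e)
go(x[0],x[1],.0425,np.degrees(x[2])+180)
q=viewer.get_image("top"); P=cloud(q); Q=P[q["range_z"]>0]
s=Q[(Q[:,2]>.042)&(Q[:,2]<.056)]; s=s[np.linalg.norm(s[:,:2]-[.513,-.32],axis=1)<.065]
x,e=fit(s[:,:2],1,[.511,-.32,-1.65]); print("LH placed",len(s),x,e,np.median(s[:,2]))
E
```

```text
time_s: 16.55
ee_pos: [0.6558, -0.0236, 0.1392]
ee_rot: [-0.0, 0.733, 0.68, -0.0]
wrist_force: [1.5, 0.1, 0.8]
finger_gap: 0.045
time_s: 17.35
ee_pos: [0.655, -0.0258, 0.1391]
ee_rot: [-0.0, 0.271, 0.963, -0.0]
wrist_force: [-0.2, 0.0, 0.5]
finger_gap: 0.045
time_s: 17.65
ee_pos: [0.6551, -0.0259, 0.1392]
ee_rot: [-0.0, 0.208, 0.978, -0.0]
wrist_force: [0.1, 0.0, -0.2]
finger_gap: 0.0447
4228 [ 0.65740199 -0.02742351 -0.41911168] -24.013330463012043 0.0008519878454534062
t 17.7 pos [ 0.6552 -0.0259  0.1392] phi 156.1 gap 0.0448 F [ 0.4 -0.9  0.4] j6 -1.31 tilt [ 0. -0. -1.]
tool delta mm [-2.7 -0.5 96.7] then twist deg 0.1
LH placed 320 [ 0.51056773 -0.31957381 -1.63249854] 0.0011855274610796647 0.04927947946621464
```

```bash
python3 -m pendant '[-2.7,-0.5,25,0,45,0,0,28,0,45,0,0,20,0,45,0,0,14,0,45,0,0,10,0,45,0,0,0,0,45,0,0,0,0,8,0,0,0,0,5]' 40
python3 -m pendant '[0,0,0,0,5,0,0,0,0,5,0,0,0,0,5,0,0,0,0,5]'
python3 -c "
from h import *; go(.434,-.3125,.13,85.6)"
```

```text
time_s: 18.55
ee_pos: [0.6583, -0.0276, 0.0436]
ee_rot: [0.001, 0.206, 0.979, 0.0]
wrist_force: [0.2, 0.8, 0.8]
finger_gap: 0.0166
time_s: 18.95
ee_pos: [0.6583, -0.0275, 0.0435]
ee_rot: [0.001, 0.206, 0.979, 0.0]
wrist_force: [-0.5, -0.2, 6.2]
finger_gap: 0.0112
t 18.95 pos [ 0.6583 -0.0275  0.0435] phi 156.2 gap 0.0112 F [-0.5 -0.2  6.2] j6 -1.31 tilt [-0.002  0.001 -1.   ]
tool delta mm [  90.3 -351.1  -86.9] then twist deg 70.6
```

```bash
python3 -m pendant '[0,0,-10,0,5,0,0,-25,0,5,0,0,-30,0,5,0,0,-22,0,5,5,-19,0,0,5,9,-35,0,0,5,9,-35,0,0,5,9,-35,0,0,5]'
python3 -m pendant '[9,-35,0,0,5,9,-35,0,0,5,9,-35,0,0,5,9,-35,0,0,5,9,-35,0,0,5,9,-35,0,0,5,4,-17,0,0,5,0,0,0,0,5]'
python3 -m pendant '[0,0,0,7.8,5,0,0,0,7.8,5,0,0,0,7.8,5,0,0,0,7.8,5,0,0,0,7.8,5,0,0,0,7.8,5,0,0,0,7.9,5,0,0,0,7.9,5]'
python3 -m pendant '[0,0,0,8,5,0,0,0,0,5,0,0,0,0,5]'
python3 - <<'E'
from h import *
go(.434,-.3125,.0375,85.6)
q=save("wrist","w5.png")
E
```

```text
time_s: 19.75
ee_pos: [0.5771, -0.1287, 0.1296]
ee_rot: [-0.0, 0.205, 0.979, -0.0]
wrist_force: [-0.0, -0.4, -0.5]
finger_gap: 0.0114
time_s: 20.55
ee_pos: [0.4323, -0.3142, 0.1297]
ee_rot: [-0.0, 0.207, 0.978, -0.0]
wrist_force: [0.5, 0.2, -0.5]
finger_gap: 0.0113
time_s: 21.35
ee_pos: [0.4343, -0.3114, 0.1295]
ee_rot: [-0.0, 0.686, 0.728, 0.0]
wrist_force: [-0.5, 0.3, 0.0]
finger_gap: 0.0111
time_s: 21.65
ee_pos: [0.4341, -0.3118, 0.1294]
ee_rot: [-0.0, 0.732, 0.681, 0.0]
wrist_force: [-0.4, -0.4, -0.7]
finger_gap: 0.0113
t 21.65 pos [ 0.4341 -0.3118  0.1294] phi 85.9 gap 0.0113 F [-0.4 -0.4 -0.7] j6 -0.69 tilt [ 0.  0. -1.]
tool delta mm [-0.7 -0.1 91.9] then twist deg 0.3
```

View pics/w5.png

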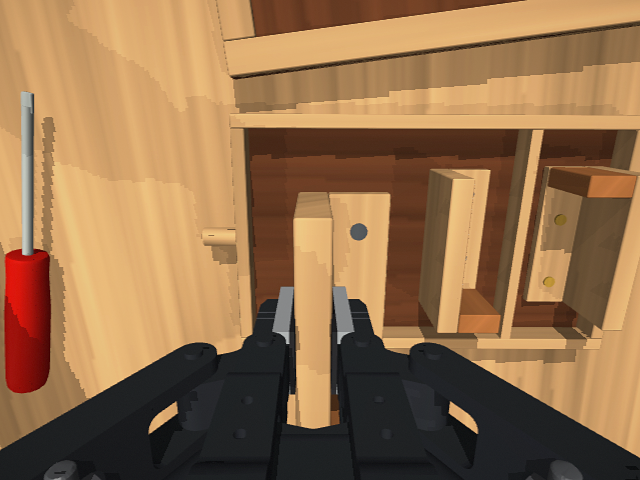

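The first left-hand runner stands in the pocket at (460, 255). The held one at (313, 310) has clear room beside it.

```bash
python3 -m pendant '[-0.7,0,12,0,5,0,0,30,0,5,0,0,25,0,5,0,0,13,0,5,0,0,7,0,5,0,0,3,0,5,0,0,1,0,5,0,0,0,0,5]'
python3 -m pendant '[0,0,0.5,0,5,0,0,0.5,0,5,0,0,0.5,0,5,0,0,0.5,0,5,0,0,0,0,5]'
```

```text
time_s: 22.5
ee_pos: [0.4341, -0.3135, 0.039]
ee_rot: [0.001, 0.733, 0.68, 0.0]
wrist_force: [0.6, 0.2, -1.4]
finger_gap: 0.0114
time_s: 23.0
ee_pos: [0.4339, -0.3133, 0.0374]
ee_rot: [0.001, 0.733, 0.68, 0.0]
wrist_force: [-1.3, 0.3, 8.0]
finger_gap: 0.0115
```

```bash
python3 -m pendant '[0,0,-0.5,0,16,0,0,0,0,20,0,0,0,0,26,0,0,0,0,30,0,0,0,0,30,0,0,-10,0,30,0,0,-25,0,35,0,0,-35,0,45]'
python3 -m pendant '[0,0,-40,0,45,0,0,-40,0,45,-40,0,-20,0,45,-40,0,0,0,45,-20,0,0,0,45,0,0,0,0,45]'
python3 - <<'E'
from h import *
go(.434,-.3125,.0375,85.6)
q=save("top","top2.png",(100,130,520,400),1.8); P=cloud(q); Q=P[q["range_z"]>0]
for n,c,h,th in (("RH",[.466,.341],-1,1.55),("LHa",[.513,-.32],1,-1.63),("LHb",[.437,-.313],1,-1.63)):
    s=Q[(Q[:,2]>.042)&(Q[:,2]<.056)]; d=s[:,:2]-c; s=s[(abs(d[:,0])<.037)&(abs(d[:,1])<.06)]
    x,e=fit(s[:,:2],h,[*c,th]); print(n,len(s),x,round(e,4),np.median(s[:,2]))
for n in ["pencil_center","sanding_block_center","tape_measure_center"]:
    for d in viewer.spot_point(q,n)[:2]: print(n,np.round(d["centre"],3))
E
```

```text
time_s: 23.8
ee_pos: [0.4329, -0.3124, 0.1068]
ee_rot: [-0.002, 0.733, 0.68, -0.0]
wrist_force: [1.1, 0.0, 0.7]
finger_gap: 0.0447
time_s: 24.4
ee_pos: [0.4254, -0.4153, 0.2073]
ee_rot: [0.001, 0.734, 0.679, -0.0]
wrist_force: [-0.2, 0.3, -0.5]
finger_gap: 0.0451
t 24.4 pos [ 0.4254 -0.4153  0.2073] phi 85.5 gap 0.0451 F [-0.2  0.3 -0.5] j6 -0.82 tilt [-0.001  0.001 -1.   ]
tool delta mm [103.4   0.4 169.7] then twist deg -0.1
RH 330 [0.46147577 0.33932099 1.55383018] 0.0011 0.04978821442762789
LHa 322 [ 0.51042551 -0.3201481  -1.63229008] 0.0012 0.04941744851719909
LHb 328 [ 0.43292522 -0.31395332 -1.65711704] 0.0012 0.0496955344640701
pencil_center [ 0.494 -0.017  0.014]
pencil_center [0.464 0.338 0.037]
sanding_block_center [0.694 0.119 0.025]
sanding_block_center [0.461 0.341 0.005]
tape_measure_center [ 0.714 -0.137  0.033]
tape_measure_center [0.507 0.341 0.001]
```

View pics/top2.png

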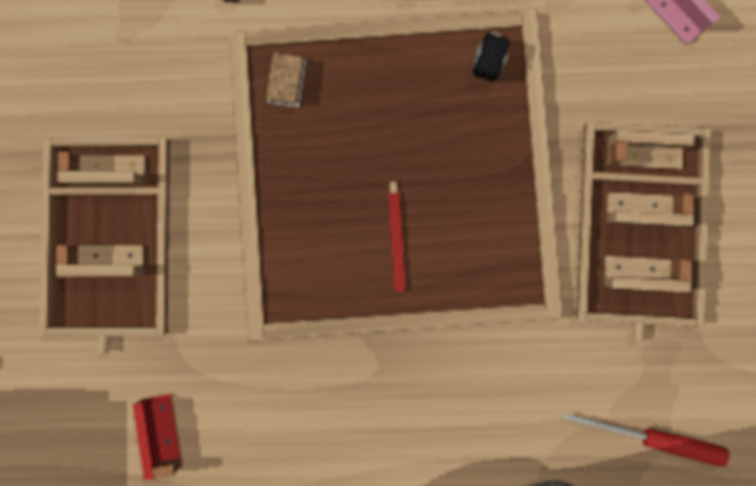

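The picture shows all three runners standing flat in the right near pockets, at crop positions (100, 260), (650, 208) and (648, 272). The bystanders have not moved.

```bash
python3 -c "
from rig import robot; print(robot.close_job())"
```

```text
the job is handed in; nothing more can be done
None
```

All three runners are standing on their feet in the near pockets of the trays that match their hand. The right-hand one is in the tray at y ≈ +0.34, and both left-hand ones are in the tray at y ≈ −0.32. I lowered each one until the wrist felt light contact, then opened the fingers and backed off.

Last checks, about 24 s in:
- **Runners:** their tops measured 49.4 to 49.8 mm against 50 mm expected, so they sit flat on the tray floor. All three lie clear of the walls and of each other, about 1 to 2 mm from where I aimed. One left-hand runner is turned about 1.5° from the other.
- **Other things:** the pencil, sanding block and tape measure are where they were, within measuring error. The pink and red look-alikes were not touched.
- **Robot:** the arm is clear of everything. The largest wrist force in any reading was about 13 N.

No check failed. The detector also reported some false second sightings in the final picture, such as a pencil in the right-hand tray; I ignored these because the picture itself showed nothing there.

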